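# Fit a splined change gear to the drive head and hold it home

## Task

Take the brass gear by its black hub out of the wooden stand and fit its four-keyed stem into the socket of the green drive head: turn it until the keys mesh with the four slots, then slide it fully home against the spring ejector, until the gear sits flat and flush on the steel socket face. Finish while still gripping the gear and pressing it down there: do not let go, since the spring would lift it again. Leave the steel gear with the blue hub in the stand, and do not disturb the tin, the wooden block or the pliers.

Things in the scene. Friction and masses are not known exactly. Their poses are not given: they have to be found in the camera images.
- brass_gear_hub (a point): Black block hub of the brass gear, the grip: 40 mm tall, 24 mm between its two flats (along this frame's x, so fingers close along x), 36 mm long (along y). The point is on the gear's axis, 34 mm above the gear's underside, 22 mm above the disc's upper face, 18 mm below the hub's top. z is up along the axis. At first the stem hangs in a hole of the stand, the underside 42 mm above the table.
- brass_gear_seat (a point): Centre of the underside of the brass gear's disc (66 mm across, 12 mm thick), the face that must lie flush on the socket face; axes as the hub. Below it the stem, 28 mm long: first 18 mm with four keys 8 mm wide, out to 17 mm from the axis, along this frame's +x, -x, +y, -y (core 20.6 mm across), then a plain round pilot 10 mm long, 20.6 mm across, tapered to 14 mm.
- brass_gear: The brass gear as a whole, 0.2 to 0.4 kg; origin and axes the same as brass_gear_seat.
- steel_gear_hub (a point): The other gear, to be left alone: toothed steel disc 56 mm across with a blue hub; else of the same shape. The point lies on its axis 34 mm above its underside.
- gear_stand: Fixed wooden block 90 x 185 x 42 mm (x, y, z), origin at the centre of its underside; two plain round holes 38 mm across and 34 mm deep, on its y axis at +50 and -50 mm. The two gears hang in them, either way round, discs resting on the top.
- socket_mouth (a point): Centre of the socket, in the plane of its steel face (68 x 68 mm), 62 mm above the table. z is up; four slots along this frame's +x, -x, +y, -y, each 11 mm wide, reaching 18.5 mm from the axis; bore between them 23 mm across. The stem meshes at any of four angles a quarter turn apart, with 0.1 rad play. The pilot enters 10 mm at any angle; there the keys stand on the face unless in line.
- drive_head: Fixed drive head that carries the socket: green base plate 140 x 112 x 12 mm, green square casting 100 x 100 mm up to 58 mm high round the steel socket face, a dark motor stub on its +x side below that. Origin under the socket's centre, axes as socket_mouth.
- ejector (a joint): Brass spring ejector, 19 mm across, in the bottom of the socket: how far it is pushed down, m. At 0 its top lies 20 mm below the socket face; with the gear fully home it reads 0.008 (stop at 0.012). Its spring pushes up with 5 N at 0 and 10 N at 0.008.
- wax_tin: Round grey tin, 56 mm across, 28 mm high, a bystander; origin under its centre.
- block_b: Beech block 55 x 80 x 32 mm, a bystander; origin under its centre.
- pliers: Pliers with red handles, 60 x 160 x 12 mm, lying flat, a bystander; origin under the centre.
Mind the look-alikes: they are no part of the job. Of the things that look like the brass_gear, the larger one is meant.

How it is judged:
By the outcome, as a careful person would: the job done as asked, in the order asked, and still so for the second after the job is handed in, while the arm keeps its last pose, push and grip.
It also fails if it takes over 35 s, if anything falls off the work surface, if the arm or the gripper's body presses on something with over 40 N, if the wrist force passes 120 N, or if a joint passes its speed limit or range.

## Robot

A 6-joint arm with a two-finger parallel gripper is mounted at the origin on a cart in front of the work surface, level with it; the furniture and walls round the work are solid. World frame = base frame: x ahead of the robot, y to its left, z up, the work surface at z = 0. Lengths are in mm, angles in degrees, forces in N, time in s.
With the tool pointing down it reaches from about 350 to 850 mm from the base axis. Payload 8.1 kg.
Tool frame: the origin (TCP) lies between the finger pads; the fingertips stand 17 mm ahead of it and the grasp point (between the pads) lies 2 mm behind it; z points along the fingers, y is the line along which they close (so a half turn about z gives the same grasp; the last joint's range is limited). The gripper opens to 85 mm and grips with 20 to 120 N. Pads are 22 mm wide; open, the fingers measure 114 mm over their backs; the gripper's body (76 mm by 85 mm) begins 54 mm behind the grasp point. The pads swing forward as they close: fully open they stand 13 mm farther back than shut.
Start: joints at [-77.831, 7.471, 85.268, -0, 87.261, -4.893], TCP at [176.071, -573.589, 248.292] pointing down, gripper open.
Joint ranges: [-169.43, 169.43], [-51.17, 129.36], [1.28, 143.12], [-76.62, 256.62], [0, 156.53], [-152.29, 152.29]. Speed limits (degrees/s): [136.94, 136.94, 159.86, 180, 180, 180].

## Interface

Orientations are given as [roll, pitch, yaw] about the fixed x, y, z axes, in that order (R = Rz(yaw) Ry(pitch) Rx(roll)).
In Python, from bench import sense, snapshot, hand_in, trace, place_of gives the robot as it stands.
- The arm moves only by the shell command python3 -m handwheel 'ROWS' [FORCE]. ROWS is JSON, a list of rows, each a list of 7 numbers: the opening, from -1 (shut) to 1 (fully open), then the shift along the tool's x, y, z in cm, then the turn, a rotation vector about the tool's x, y, z in rad. A call has 1 to 12 rows; each row shifts and turns the commanded pose from where the row before left it, along the tool's axes as they then stand; what a row does not reach is not made up. A row lasts 1/12 s, in which the tool goes at most 41.7 mm and 7.16 degrees, less where a joint would pass 70% of its speed; a pose out of reach is approached as far as the arm can. A call with a gripper value outside its range is refused whole. The fingers move at their own pace and stop on an object; FORCE is the grip in N (left out, the last holds). Time passes only in rows, so rows that do not move let the fingers close. It gives the time, the measured TCP pose, the force, the opening and the grip force at its end, in the units of the state.
- sense(): the state, without advancing time (a new reading comes with each control period).
- snapshot(name): name is "scene" or "top" or "wrist"; returns a dict with "image" (480x640x3 uint8, red, green, blue), "intrinsics" (3x3 intrinsics, pixels), "R" (3x3) and "t" (3): a world point X has camera coordinates R X + t. Camera axes: x right, y down, z forward; pixel columns grow to the right and rows downward; lengths in mm; the calibration is good to about 2 mm. A picture is of the moment at which its call begins. There is no depth.
- hand_in(): hands the job in; it is judged then, once.
Trained networks look in a picture, given as the dict that the camera call returned (one of the last four; its "shot" number tells which), for a name from the list of things; names that differ only in an ending like _2 or _b are one class to them, and where a whole thing is asked for, a point or a joint stands for the part that bears it (a point fixed in the world has none). Each returns a list of dicts, best first, with "conf" (0 to 1); they miss things now and then, are a little off and sometimes report something else, mostly with a low value. They report only what shows in the picture. A call takes as long as a camera call. They do not tell look-alikes from the thing itself.
- trace(picture, query): "pixels" (480x640 bool, what is visible of it).
- place_of(picture, query): "location" ([x, y, z] in mm, in world coordinates, good to about 4 mm: a listed point, or the origin of a listed thing).
The state is a dict: "time": time; "joint_pos": joint angles; "qd": joint speeds; "joint_efforts": joint torques, N m; "tool_pos": TCP position; "tcp_rot": TCP orientation; "ft_force": force on the tool from outside, world axes, zero at the start; "wrist_torque": the same for the moment, N m; "finger_gap": finger opening in mm; "grip_force": force on a finger pad.
Only numpy, scipy, OpenCV 4.12 (cv2) and the standard library are available. Lean on these libraries where they do the work, as an engineer would, in place of code of your own. Each camera call takes 0.05 s, during which the arm holds its last target. There are 200 camera calls.

## Working session

There is one attempt and no reset: what is moved stays moved. The work goes in short steps, Python scripts to look and compute and a shell command to move; the robot and the scene stay as the last step left them, time stands still between calls to the robot, and variables do not carry over. Pictures are saved under pics/ and viewed, at most 10 in all, crops included, and the job is handed in when it is done.

```bash
ls; mkdir -p pics; python3 - <<'E'
from bench import *
import cv2,numpy as np
for n in ["top","scene"]:
    p=snapshot(n); cv2.imwrite(f"pics/{n}0.png",p["image"][:,:,::-1])
    for q in ["brass_gear_hub","brass_gear_seat","steel_gear_hub","gear_stand","socket_mouth","wax_tin","block_b","pliers"]:
        print(n,q,[(np.round(d["location"]).tolist(),round(d["conf"],2)) for d in place_of(p,q)][:3])
print(sense())
E
```

```text
pics
top brass_gear_hub [([362.0, 284.0, 47.0], 0.78)]
top brass_gear_seat [([362.0, 285.0, 19.0], 0.7), ([498.0, 266.0, 42.0], 0.59)]
top steel_gear_hub [([484.0, 365.0, 76.0], 0.92)]
top gear_stand [([496.0, 312.0, -0.0], 0.8)]
top socket_mouth [([561.0, 39.0, 58.0], 0.62)]
top wax_tin [([778.0, 200.0, -5.0], 0.85), ([501.0, 261.0, 77.0], 0.69)]
top block_b [([683.0, 334.0, 1.0], 0.85)]
top pliers [([741.0, -38.0, -6.0], 0.82), ([564.0, 40.0, 63.0], 0.37)]
scene brass_gear_hub [([364.0, 283.0, 45.0], 0.71), ([499.0, 268.0, 78.0], 0.69)]
scene brass_gear_seat [([497.0, 265.0, 40.0], 0.92), ([364.0, 282.0, 20.0], 0.88)]
scene steel_gear_hub [([487.0, 368.0, 76.0], 0.65), ([491.0, 318.0, -6.0], 0.55)]
scene gear_stand [([492.0, 317.0, -1.0], 0.62)]
scene socket_mouth [([561.0, 41.0, 61.0], 0.7)]
scene wax_tin [([786.0, 198.0, -1.0], 0.64)]
scene block_b [([681.0, 337.0, -3.0], 0.73), ([502.0, 267.0, 79.0], 0.2)]
scene pliers [([739.0, -34.0, 7.0], 0.92)]
{'time': 0.9, 'joint_pos': array([-7.78288479e+01,  7.46866681e+00,  8.52651757e+01,  4.67635582e-04,
        8.72604420e+01, -4.89294489e+00]), 'qd': array([ 0.00604356, -0.005304  ,  0.04367921,  0.01990366,  0.01360538,
        0.01889851]), 'joint_efforts': array([ 2.19283315e-04, -5.69312096e+01, -5.00862122e+01, -2.78643793e-04,
        1.11345649e-03,  9.66263656e-06]), 'tool_pos': array([ 176.09690845, -573.61038291,  248.34348502]), 'tcp_rot': array([1.79994265e+02, 2.20985219e-05, 1.70640746e+01]), 'ft_force': array([-0.91961738, -0.69394814,  0.28491345]), 'wrist_torque': array([-0.05638308,  0.0466244 , -0.02389971]), 'grip_force': 0.0, 'finger_gap': 85.60662622187277}
```

View top.

View pics/top0.png

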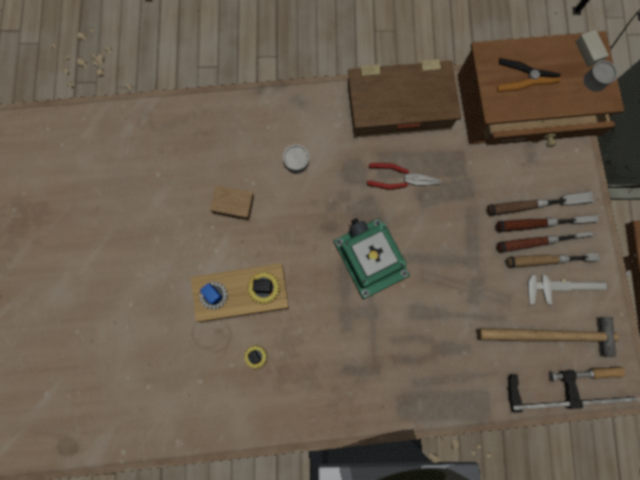

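View pics/scene0.png

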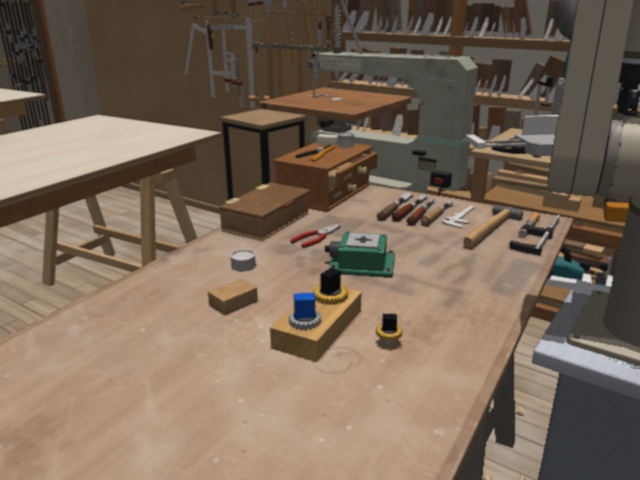

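Candidates: the large gear in the stand at top px (262,288), and a small look-alike on the table at px (256,357). The larger one in the stand fits the description (66 mm disc, black hub). I'll confirm with a crop and also rectify the view for its angle.

```bash
cat > h.py <<'E'
from bench import *
import cv2,numpy as np
from scipy.spatial.transform import Rotation as Ro
def rect(p,cx,cy,z,half=60,s=4):
    "metric top-down view of plane z: image x=world x right, image y=-world y; s px/mm"
    w=np.array([[cx-half,cy+half,z],[cx+half,cy+half,z],[cx+half,cy-half,z],[cx-half,cy-half,z]],float)
    uv=(p["R"]@w.T).T+p["t"]; uv=(p["intrinsics"]@uv.T).T; uv=(uv[:,:2]/uv[:,2:]).astype(np.float32)
    n=2*half*s
    H=cv2.getPerspectiveTransform(uv,np.float32([[0,0],[n,0],[n,n],[0,n]]))
    return cv2.warpPerspective(p["image"],H,(n,n),flags=cv2.INTER_CUBIC)[:,:,::-1]
def delta(target,yaw=None):
    s=sense(); R=Ro.from_euler("xyz",s["tcp_rot"],degrees=True)
    print("tool shift cm",np.round(R.inv().apply(np.array(target)-s["tool_pos"])/10,3))
    if yaw is not None:
        print("turn rad",np.round((R.inv()*Ro.from_euler("xyz",[180,0,yaw],degrees=True)).as_rotvec(),4))
E
python3 - <<'E'
from h import *
p=snapshot("top")
cv2.imwrite("pics/crop.png",cv2.resize(p["image"][260:380,180:300,::-1],None,fx=4.5,fy=4.5,interpolation=cv2.INTER_CUBIC))
E
```

```text
(no output)
```

View pics/crop.png

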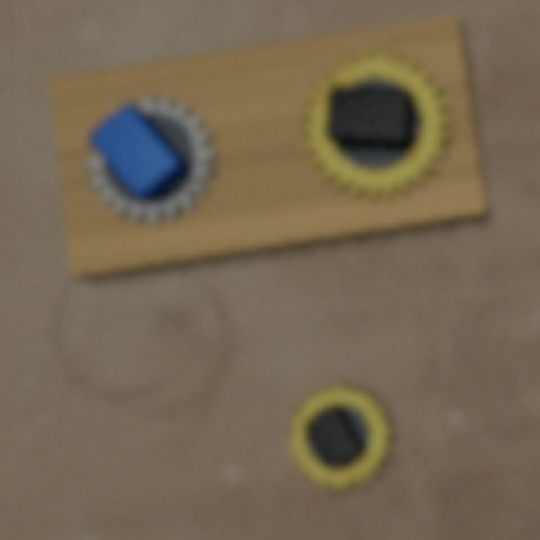

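```bash
R='[1,2.57,-2.16,0,0,0,0]'; python3 -m handwheel '[[1,2.57,-2.16,0,0,0,0],[1,2.57,-2.16,0,0,0,0],[1,2.57,-2.16,0,0,0,0],[1,2.57,-2.16,0,0,0,0],[1,2.57,-2.16,0,0,0,0],[1,2.57,-2.16,0,0,0,0],[1,2.57,-2.16,0,0,0,0],[1,2.57,-2.16,0,0,0,0],[1,2.57,-2.16,0,0,0,0],[1,2.57,-2.16,0,0,0,0]]'; python3 -m handwheel '[[1,2.57,-2.16,0,0,0,0],[1,2.57,-2.16,0,0,0,0],[1,2.57,-2.16,0,0,0,0],[1,2.57,-2.16,0,0,0,0],[1,2.57,-2.16,0,0,0,0],[1,2.57,-2.16,0,0,0,0],[1,2.57,-2.16,0,0,0,0],[1,2.57,-2.16,0,0,0,0],[1,0,0,0,0,0,0],[1,0,0,0,0,0,0]]'
python3 - <<'E'
from h import *
p=snapshot("wrist"); cv2.imwrite("pics/w1.png",p["image"][:,:,::-1])
C=-p["R"].T@p["t"]; print("cam",C,p["R"][2])
for q in ["socket_mouth","drive_head","brass_gear_hub"]: print(q,[(np.round(d["location"],1).tolist(),round(d["conf"],2)) for d in place_of(p,q)][:3])
E
```

```text
time: 1.78
tool_pos: [359.0, -290.3, 248.5]
tcp_rot: [180.0, -0.0, 17.1]
ft_force: [0.5, 0.1, 0.1]
finger_gap: 85.2
grip_force: 0.0
time: 2.62
tool_pos: [504.7, -64.6, 248.2]
tcp_rot: [-180.0, 0.0, 17.3]
ft_force: [0.2, -0.6, -0.3]
finger_gap: 85.3
grip_force: 0.0
cam [583.45835445 -39.46174837 373.84457932] [-0.30827175 -0.09569354 -0.94647307]
socket_mouth [([563.9, 41.0, 60.5], 0.67)]
drive_head [([565.6, 38.1, -1.4], 0.97)]
brass_gear_hub []
```

View pics/w1.png

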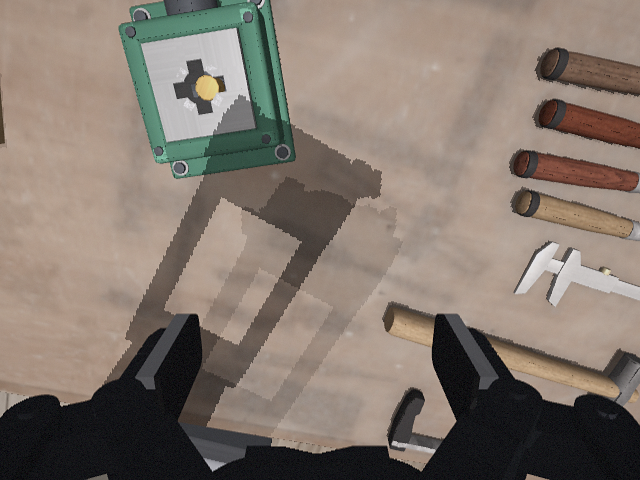

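The crop confirms the large gear with the black hub in the stand. The wrist view shows the socket centre at px (206,88), with its slots clear. Next I'll measure the socket from this frame.

```bash
cat >> h.py <<'E'
def socket(p):
    r=rect(p,563,40,62); hsv=cv2.cvtColor(r,cv2.COLOR_BGR2HSV)
    m=((hsv[:,:,1]<40)&(hsv[:,:,2]>110)).astype(np.uint8)
    m=cv2.morphologyEx(m,cv2.MORPH_OPEN,np.ones((9,9)))
    c=max(cv2.findContours(m,cv2.RETR_EXTERNAL,cv2.CHAIN_APPROX_NONE)[0],key=cv2.contourArea)
    (u,v),wh,a=cv2.minAreaRect(c); print("socket",563-60+u/4,40+60-v/4,"size",np.array(wh)/4,"yaw mod90",-a%90)
    return r
E
python3 - <<'E'
from h import *
p=snapshot("wrist"); cv2.imwrite("pics/r1.png",socket(p)); delta([430,235,248],17.3)
E
```

```text
socket 563.5849685668945 42.65907287597656 size [68.5840683  68.77770996] yaw mod90 25.720458984375
tool shift cm [ 1.7580e+00 -3.1058e+01  2.8000e-02]
turn rad [ 0.0002  0.     -0.0057]
```

View pics/r1.png

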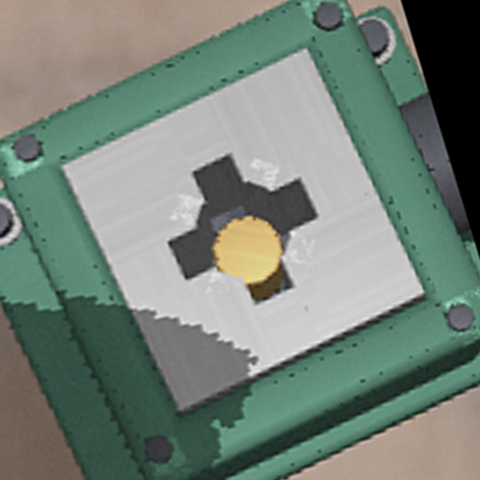

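Rectified view: the face square is centred at px (243,230), giving a socket at about (563.7, 42.5) with slots at 25.7° mod 90. Now to the gear.

```bash
python3 -m handwheel '[[1,0.15,-2.6,0,0,0,0],[1,0.15,-2.6,0,0,0,0],[1,0.15,-2.6,0,0,0,0],[1,0.15,-2.6,0,0,0,0],[1,0.15,-2.6,0,0,0,0],[1,0.15,-2.6,0,0,0,0],[1,0.15,-2.6,0,0,0,0],[1,0.15,-2.6,0,0,0,0],[1,0.15,-2.6,0,0,0,0],[1,0.15,-2.6,0,0,0,0],[1,0.15,-2.6,0,0,0,0],[1,0.15,-2.5,0,0,0,0]]';python3 -m handwheel '[[1,0,0,0,0,0,0],[1,0,0,0,0,0,0]]'
python3 - <<'E'
from h import *
p=snapshot("wrist"); cv2.imwrite("pics/w2.png",p["image"][:,:,::-1])
for q in ["brass_gear_hub","brass_gear_seat"]: print(q,[(np.round(d["location"],1).tolist(),round(d["conf"],2)) for d in place_of(p,q)][:3])
a=rect(p,498,266,94); b=rect(p,498,266,54)
cv2.imwrite("pics/r2.png",cv2.resize(np.hstack([a,b]),(800,400)))
E
```

```text
time: 3.87
tool_pos: [430.0, 236.7, 248.6]
tcp_rot: [-180.0, -0.0, 17.0]
ft_force: [-0.4, 0.4, -0.7]
finger_gap: 85.3
grip_force: 0.0
time: 4.03
tool_pos: [430.0, 236.5, 248.3]
tcp_rot: [180.0, -0.0, 17.1]
ft_force: [0.1, -0.5, -0.6]
finger_gap: 85.7
grip_force: 0.0
brass_gear_hub [([497.5, 266.6, 76.4], 0.94), ([366.2, 284.1, 44.4], 0.83)]
brass_gear_seat [([501.5, 263.5, 38.6], 0.91), ([363.4, 283.5, 19.0], 0.83)]
```

View pics/r2.png

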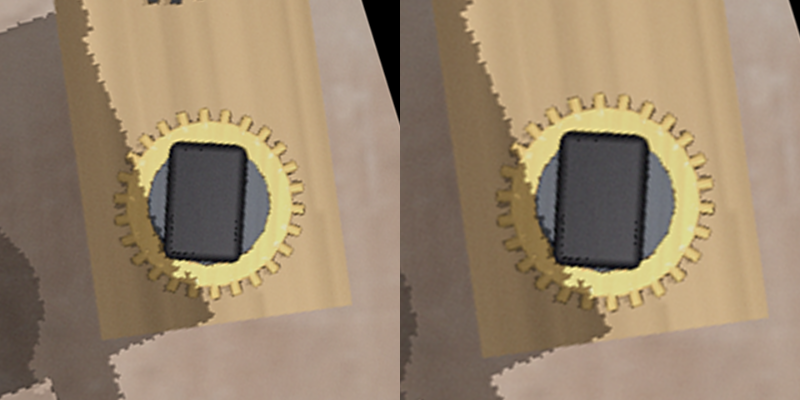

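```bash
python3 - <<'E'
from h import *
p=snapshot("wrist"); r=rect(p,498,266,94); hsv=cv2.cvtColor(r,cv2.COLOR_BGR2HSV)
m=(r.max(2)<75).astype(np.uint8); m[:,:150]=0; m[:150]=0; m[340:]=0; m[:,320:]=0
m=cv2.morphologyEx(m,cv2.MORPH_OPEN,np.ones((15,15)))
c=max(cv2.findContours(m,cv2.RETR_EXTERNAL,cv2.CHAIN_APPROX_NONE)[0],key=cv2.contourArea)
(u,v),wh,a=cv2.minAreaRect(c); print("hub",438+u/4,326-v/4,np.array(wh)/4,"yaw",-a)
print(sense()["joint_pos"]); delta([499.5,265.5,150],87.3)
E
```

```text
hub 490.125 267.5 [7.5  4.25] yaw -90.0
[ 2.26713067e+01 -9.70114804e+00  1.02209370e+02 -1.77821951e-02
  8.74824190e+01  9.57091986e+01]
tool shift cm [ 7.468 -0.887  9.837]
turn rad [ 4.0000e-04  0.0000e+00 -1.2276e+00]
```

```bash
python3 -m handwheel '[[1,0,0,0.9,0,0,-0.123],[1,0,0,0.9,0,0,-0.123],[1,0,0,0.9,0,0,-0.123],[1,0,0,0.9,0,0,-0.123],[1,0,0,0.9,0,0,-0.123],[1,0,0,0.9,0,0,-0.123],[1,0,0,0.9,0,0,-0.123],[1,0,0,0.9,0,0,-0.123],[1,0,0,0.9,0,0,-0.123],[1,0,0,0.9,0,0,-0.12]]'
python3 - <<'E'
from h import *
delta([499.5,265.5,150],87.3)
E
```

```text
time: 5.07
tool_pos: [430.6, 235.4, 157.9]
tcp_rot: [180.0, 0.0, 87.6]
ft_force: [0.5, -0.4, -0.8]
finger_gap: 85.3
grip_force: 0.0
tool shift cm [3.299 6.755 0.795]
turn rad [0.0002 0.0001 0.0055]
```

```bash
python3 -m handwheel '[[1,0.82,1.69,0,0,0,0],[1,0.82,1.69,0,0,0,0],[1,0.82,1.69,0,0,0,0],[1,0.82,1.69,0,0,0,0],[1,0,0,0,0,0,0],[1,0,0,0,0,0,0]]'
python3 - <<'E'
from h import *
p=snapshot("wrist"); cv2.imwrite("pics/w3.png",p["image"][:,:,::-1])
cv2.imwrite("pics/r3.png",np.hstack([rect(p,498,266,94,30,12)[:,:],])[:600])
print([(np.round(d["location"],1).tolist(),round(d["conf"],2)) for d in place_of(p,"brass_gear_hub")][:3])
delta([499.5,265.5,76],87.3)
E
```

```text
time: 5.57
tool_pos: [499.9, 265.1, 158.0]
tcp_rot: [-180.0, 0.0, 87.3]
ft_force: [-0.4, 0.2, 0.3]
finger_gap: 85.2
grip_force: 0.0
[([498.2, 265.7, 77.4], 0.78), ([362.8, 280.4, 42.9], 0.63)]
tool shift cm [0.039 0.069 8.203]
turn rad [-0.0009  0.0004  0.0001]
```

View pics/w3.png

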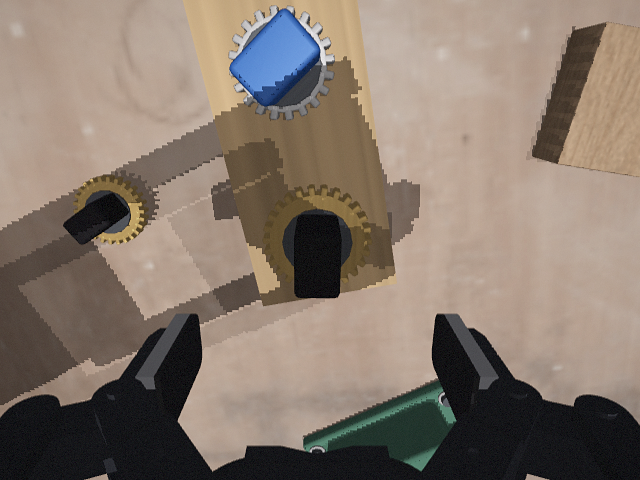

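The hub at px (318,260) is centred and aligned between the fingers at px 180 and 455. Descend and grip.

```bash
python3 -m handwheel '[[1,0,0,1.2,0,0,0],[1,0,0,1.2,0,0,0],[1,0,0,1.2,0,0,0],[1,0,0,1.2,0,0,0],[1,0,0,1.2,0,0,0],[1,0,0,1.2,0,0,0],[1,0,0,0.9,0,0,0],[1,0,0,0,0,0,0]]'; python3 -m handwheel '[[-1,0,0,0,0,0,0],[-1,0,0,0,0,0,0],[-1,0,0,0,0,0,0],[-1,0,0,0,0,0,0],[-1,0,0,0,0,0,0],[-1,0,0,0,0,0,0],[-1,0,0,0,0,0,0],[-1,0,0,0,0,0,0],[-1,0,0,0,0,0,0],[-1,0,0,0,0,0,0]]' 80
```

```text
time: 6.33
tool_pos: [497.5, 265.4, 74.2]
tcp_rot: [-179.8, 0.1, 87.4]
ft_force: [-1.1, -0.6, -1.5]
finger_gap: 85.0
grip_force: 0.0
time: 7.17
tool_pos: [499.9, 266.4, 78.2]
tcp_rot: [179.9, -0.0, 87.4]
ft_force: [0.5, 0.1, 6.6]
finger_gap: 23.2
grip_force: 79.4
```

```bash
python3 -m handwheel '[[-1,0,0,-0.8,0,0,0],[-1,0,0,-1,0,0,0],[-1,0,0,-1,0,0,0],[-1,0,0,-1.2,0,0,0],[-1,0,0,-1.2,0,0,0],[-1,0,0,-1.2,0,0,0],[-1,0,0,-1.2,0,0,0],[-1,0,0,-1.2,0,0,0],[-1,0,0,0,0,0,0]]'
python3 - <<'E'
from h import *
p=snapshot("wrist"); cv2.imwrite("pics/w4.png",p["image"][:,:,::-1])
s=snapshot("scene"); cv2.imwrite("pics/s4.png",cv2.resize(s["image"][180:360,220:460,::-1],None,fx=3,fy=3))
for p in (p,s): print([(np.round(d["location"],1).tolist(),round(d["conf"],2)) for d in place_of(p,"brass_gear_hub")][:3])
delta([563.7,42.5,166],115.7)
E
```

```text
time: 7.92
tool_pos: [500.9, 266.8, 169.2]
tcp_rot: [179.7, -0.1, 87.4]
ft_force: [0.6, 0.2, -2.4]
finger_gap: 22.8
grip_force: 79.7
[([365.8, 280.8, 43.0], 0.86), ([498.7, 266.8, 167.4], 0.62)]
[([499.4, 265.7, 167.1], 0.84), ([362.7, 279.3, 44.8], 0.61)]
tool shift cm [-22.016   7.515  -0.148]
turn rad [-1.200e-03  2.000e-04 -4.946e-01]
```

View pics/w4.png

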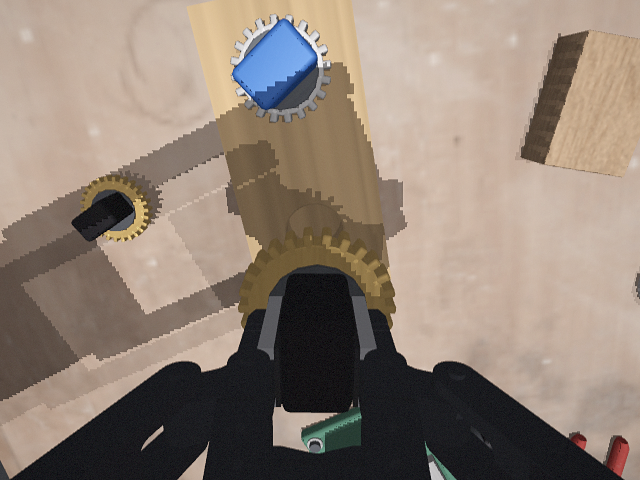

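Gear held by the hub (px 318,340), stem clear of the stand, blue-hub gear still in place (px 280,65). Carry to the socket.

```bash
python3 -m handwheel '[[-1,-1.2,0.4,0,0,0,0],[-1,-2.2,0.75,0,0,0,0],[-1,-2.2,0.75,0,0,0,0],[-1,-2.2,0.75,0,0,0,0],[-1,-2.2,0.75,0,0,0,0],[-1,-2.2,0.75,0,0,0,0],[-1,-2.2,0.75,0,0,0,0],[-1,-2.2,0.75,0,0,0,0],[-1,-2.2,0.75,0,0,0,0],[-1,-2.0,0.7,0,0,0,0],[-1,-1.2,0.4,0,0,0,0]]'; python3 -m handwheel '[[-1,0,0,0,0,0,-0.1],[-1,0,0,0,0,0,-0.1],[-1,0,0,0,0,0,-0.1],[-1,0,0,0,0,0,-0.1],[-1,0,0,0,0,0,-0.095],[-1,0,0,0,0,0,0],[-1,0,0,0,0,0,0]]'
python3 - <<'E'
from h import *
delta([563.3,43.3,145],115.7)
for n in ("top","scene"):
    p=snapshot(n)
    for q in ("brass_gear_hub","brass_gear_seat"): print(n,q,[(np.round(d["location"],1).tolist(),round(d["conf"],2)) for d in place_of(p,q)][:2])
E
```

```text
time: 9.03
tool_pos: [563.9, 40.1, 164.3]
tcp_rot: [-179.9, 0.1, 87.3]
ft_force: [0.6, -0.2, -4.0]
finger_gap: 23.1
grip_force: 79.5
time: 9.62
tool_pos: [563.6, 42.8, 164.7]
tcp_rot: [-179.9, -0.0, 115.6]
ft_force: [1.1, 0.6, -3.6]
finger_gap: 23.0
grip_force: 79.5
tool shift cm [ 0.054 -0.007  1.969]
turn rad [-0.001  -0.0005 -0.0024]
top brass_gear_hub [([361.8, 285.5, 43.2], 0.91)]
top brass_gear_seat [([364.3, 286.1, 18.1], 0.88)]
scene brass_gear_hub [([561.7, 42.9, 165.3], 0.67), ([363.4, 279.9, 43.1], 0.57)]
scene brass_gear_seat [([564.0, 45.9, 128.5], 0.91), ([361.3, 282.7, 21.1], 0.55)]
```

```bash
python3 -m handwheel '[[-1,0.05,0,0.8,0,0,0],[-1,0,0,0.8,0,0,0],[-1,0,0,0.8,0,0,0],[-1,0,0,0.8,0,0,0],[-1,0,0,0.7,0,0,0],[-1,0,0,0.4,0,0,0],[-1,0,0,0,0,0,0]]'; python3 -m handwheel '[[-1,0,0,0.2,0,0,0],[-1,0,0,0.2,0,0,0],[-1,0,0,0.2,0,0,0],[-1,0,0,0.2,0,0,0],[-1,0,0,0,0,0,0],[-1,0,0,0,0,0,0]]'
```

```text
time: 10.5
tool_pos: [562.8, 43.3, 120.5]
tcp_rot: [-179.9, -0.1, 115.7]
ft_force: [-1.4, 0.5, -3.5]
finger_gap: 22.7
grip_force: 79.5
time: 11.0
tool_pos: [563.8, 43.3, 114.3]
tcp_rot: [-180.0, -0.0, 115.7]
ft_force: [0.1, 0.2, -4.1]
finger_gap: 23.1
grip_force: 79.5
```

```bash
python3 -m handwheel '[[-1,0,0,0.2,0,0,0],[-1,0,0,0.2,0,0,0],[-1,0,0,0.2,0,0,0],[-1,0,0,0.2,0,0,0],[-1,0,0,0,0,0,0],[-1,0,0,0,0,0,0]]'; python3 -m handwheel '[[-1,0,0,0.2,0,0,0],[-1,0,0,0.2,0,0,0],[-1,0,0,0.2,0,0,0],[-1,0,0,0,0,0,0],[-1,0,0,0,0,0,0]]'
```

```text
time: 11.5
tool_pos: [563.9, 43.3, 106.3]
tcp_rot: [180.0, 0.0, 115.7]
ft_force: [0.3, 0.7, -4.1]
finger_gap: 22.9
grip_force: 79.6
time: 11.92
tool_pos: [564.0, 43.3, 100.6]
tcp_rot: [180.0, 0.0, 115.7]
ft_force: [-2.5, 0.1, 4.3]
finger_gap: 22.9
grip_force: 80.6
```

Meshed, with the spring now loading. Press the remaining ~2.5 mm and build up some push.

```bash
python3 -m handwheel '[[-1,0,0,0.1,0,0,0],[-1,0,0,0.1,0,0,0],[-1,0,0,0.1,0,0,0],[-1,0,0,0,0,0,0],[-1,0,0,0,0,0,0]]' 110;  python3 -m handwheel '[[-1,0,0,0.1,0,0,0],[-1,0,0,0,0,0,0],[-1,0,0,0,0,0,0]]'
python3 - <<'E'
from h import *
for n in ("scene","wrist"):
    p=snapshot(n)
    for q in ("brass_gear_hub","brass_gear_seat"): print(n,q,[(np.round(d["location"],1).tolist(),round(d["conf"],2)) for d in place_of(p,q)][:2])
    if n=="scene": cv2.imwrite("pics/s5.png",cv2.resize(p["image"][210:290,310:410,::-1],None,fx=7,fy=7,interpolation=cv2.INTER_CUBIC))
E
```

```text
time: 12.33
tool_pos: [564.1, 43.3, 98.3]
tcp_rot: [180.0, 0.0, 115.7]
ft_force: [-6.5, -0.2, 11.4]
finger_gap: 22.4
grip_force: 109.2
time: 12.58
tool_pos: [564.1, 43.3, 98.3]
tcp_rot: [180.0, 0.0, 115.7]
ft_force: [-12.1, -0.8, 19.4]
finger_gap: 22.3
grip_force: 110.4
scene brass_gear_hub [([367.2, 280.6, 43.0], 0.95), ([564.9, 43.8, 100.2], 0.84)]
scene brass_gear_seat [([565.3, 44.0, 60.0], 0.68), ([364.1, 279.5, 18.0], 0.63)]
wrist brass_gear_hub [([565.0, 41.2, 98.3], 0.68)]
wrist brass_gear_seat [([565.4, 42.4, 59.5], 0.61)]
```

View pics/s5.png

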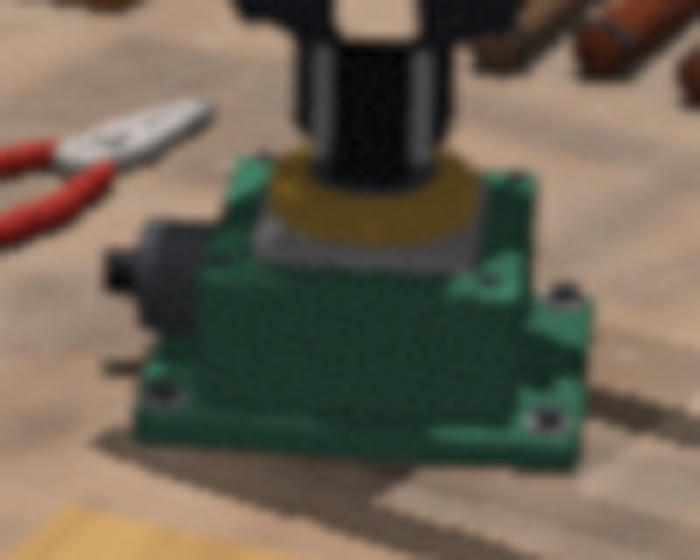

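The gear disc (crop px 375,200) lies flat on the steel face. TCP z stays at 98.3 (predicted home 98.2) while the force rises, so it is seated, pressed and still gripped.

```bash
python3 -m handwheel '[[-1,0,0,0,0,0,0],[-1,0,0,0,0,0,0],[-1,0,0,0,0,0,0],[-1,0,0,0,0,0,0],[-1,0,0,0,0,0,0],[-1,0,0,0,0,0,0]]' && python3 -c "
from bench import *
print(hand_in())"
```

```text
time: 13.38
tool_pos: [564.1, 43.3, 98.3]
tcp_rot: [180.0, 0.0, 115.7]
ft_force: [-11.0, 0.2, 19.4]
finger_gap: 22.7
grip_force: 110.4
the job is handed in; nothing more can be done
None
```

I handed the job in at 13.4 s: the brass gear is meshed and flush on the socket face, still gripped and pressed down at a steady 19 N, and I saw no contact with the other items; the hand-in returned no verdict.

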